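Tuck the recipe tablet under the cookbook stand's page arm

ROBOT

A 6-joint arm with a two-finger parallel gripper is mounted at the origin on the work surface. World frame = base frame: x ahead of the robot, y to its left, z up, the work surface at z = 0. Lengths are in m, angles in degrees, forces in N, time in s.
With the tool pointing down it reaches from about 0.35 to 0.725 m from the base axis. Payload 6 kg.
Tool frame: the origin (TCP) lies between the finger pads; the fingertips stand 8 mm ahead of it and the grasp point (between the pads) lies 11 mm behind it (env.tip_reach is the distance from the TCP to the fingertips, in m); x points along the fingers, y is the direction in which the jaws open and shut, and the axes are right-handed (so a half turn about x gives the same grasp; the last joint's range is limited). The gripper opens to 85 mm and grips with 20 to 120 N. Pads are 22 mm wide; open, the fingers measure 114 mm over their backs; the gripper's body (76 mm by 85 mm) begins 54 mm behind the grasp point. The pads swing forward as they close: fully open they stand 13 mm farther back than shut.
Start: joints at [90.281, 2.303, 4.859, 0, -92.561, -19.12], TCP at [0.194, 0.568, 0.239] pointing down, gripper open.
Joint ranges: [-146.85, 146.85], [-73.84, 115.35], [-62.03, 85.46], [-188.31, 113.3], [-161.28, -10.13], [-171.36, 171.36]. Speed limits (degrees/s): [147.25, 147.25, 172.46, 180, 180, 180].

INTERFACE

Orientations are given as [roll, pitch, yaw] about the fixed x, y, z axes, in that order (R = Rz(yaw) Ry(pitch) Rx(roll)).
In Python, from workcell import env gives the robot as it stands.
- The arm moves only by the tool arm_command, never from a script. Its argument "commands" is text: rows parted by semicolons, each of 6 numbers parted by spaces: the shift along the tool's x, y, z in mm, then the turn, a rotation vector about the tool's x, y, z in degrees. In form: tx ty tz wx wy wz; .... A call has 1 to 12 rows; each row shifts and turns the pose as measured when the row begins, along the tool's axes as they then stand; what a row does not reach is not made up. A row lasts 1/10 s, in which the tool goes at most 50 mm and 8.59 degrees, less where a joint would pass 70% of its speed; a pose out of reach is approached as far as the arm can. A call is refused whole if a number of a shift passes 50 or a number of a turn 8.59, either way. A call with a gripper value outside its range is refused whole. "jaw" is the opening, from -1 (shut) to 1 (fully open), set as the call begins (left out, the last holds). The fingers move at their own pace and stop on an object; "grip_force" is the grip in N (left out, the last holds). Time passes only in rows, so rows that do not move let the fingers close. It gives the time, the measured TCP pose, the force and the opening at its end, in the units of the state.
- env.sense(): the state, without advancing time (a new reading comes with each control period).
- env.grab_frame(name): name is "scene" or "top" or "wrist"; returns (picture, depth): 384x512x3 uint8, red, green, blue; 384x512 float32, m along the optical axis (not along the pixel's ray), 0 where there is no reading.
- env.camera_info(name): a dict with "K" (3x3 intrinsics, pixels), "distortion" ([k1, k2, p1, p2, k3] as OpenCV has them; the pictures are not rectified), "xyz" and "orientation" of the camera in the world; the wrist camera has in their place "mount" (4x4, takes a point from camera to tool coordinates, whose origin is the TCP and whose axes are the tool frame's). Camera axes: x right, y up, looking along -z (the intrinsics and any distortion apply to the point x, -y, -z); pixel columns grow to the right and rows downward; lengths in m; the calibration is good to about 2 mm. A picture is of the moment at which its call begins: read the wrist's pose just before it. camera_info takes no time and is no camera call.
- env.hand_in(): hands the job in, once; it reports no verdict.
The state is a dict: "clock": time; "q": joint angles; "joint_velocities": joint speeds; "tau": joint torques, N m; "position": TCP position; "eef_rot": TCP orientation; "force": force on the tool from outside, world axes, zero at the start; "moment": the same for the moment, N m; "width": finger opening in m.
Only numpy, scipy, OpenCV 4.12 (cv2) and the standard library are available. Lean on these libraries where they do the work, as an engineer would, in place of code of your own. Each camera call takes 0.05 s, during which the arm holds its last target.

TASK

Take the tablet out of its charging cradle and tuck it under the sprung page arm of the cookbook stand, in front of the two books held there: upright, screen to the cook's side, in the middle of the stand, flat against the front book. The books are nearly as tall as the tablet, so slide its lower end in behind the arm, let go, then press it gently home from above until it stands square on the ledge. Leave the books in place and do not disturb the mug, the pepper mill or the jar.

Things in the scene. Friction and masses are not known exactly. Their poses are not given: they have to be found in the camera images.
- stand: brown wooden cookbook stand, fixed, 250 mm wide (y), 190 deep, 155 high. Origin under its centre on the worktop; x points level out of its front to the cook (away from the robot). The slatted back leans back 30 deg and is 145 mm high; the ledge is square to it, 58 mm deep, front lip 9 mm. In its frame, up the back is (-0.5, 0, 0.866), out of the back (0.866, 0, 0.5). Two books, 28 mm together, lean flat on the back
- seat (a point): point fixed on the stand's ledge, in the middle of its width, 32 mm out from the back: where the middle of the tablet's bottom edge comes to stand when it is tucked in, flat against the front book
- page_arm (a joint): page arm: a polished steel wire loop 80 mm wide (wire 5 mm), hinged at the front of the ledge, 49 mm out from the back and 3 mm above the ledge. Sprung towards the books with about 2.5 N. In rad: 0 as it lies on the front book now, grows as the arm swings away from the book (about 0.22 with the tablet behind it, pressing with about 5 N, enough to keep it from sliding down by itself), stop at 0.9
- page_knee (a point): where the page arm presses: middle of its width, in the wire's axis, 40 mm up the slope from the ledge. From here up the loop bends away from the book, to give a way in from above
- page_lip (a point): middle of the page arm's free upper end, a cross wire, 77 mm up the slope from the ledge; with the arm on the front book the free gap between cross wire and cover is 17 mm
- front_book_mid (a point): centre of the front book, a slim green book, 12 mm thick (x), 150 mm wide (y), 152 mm high (z), loose on the ledge; its x is square to the cover and points out to the cook's side, z up along the slope
- back_book_mid (a point): centre of the back book, blue, 16 mm thick (x), 165 mm wide (y), 160 mm high (z), loose between the front book and the stand's back
- dock: white charging cradle, fixed, 110 x 130 mm foot, 90 mm high; origin under its centre, x points out of its front. Its back leans 20 deg and reaches 70 mm up the tablet; a lip in front holds the tablet's lowest 12 mm with 3 mm of play. The tablet comes out upwards along its own length
- tablet_mid (a point): centre of the tablet: a grey slab with a black screen, 165 mm high (its z, up), 118 mm wide (y), 8.5 mm thick (x, pointing out of the screen), 0.17 to 0.34 kg. It stands upright in the cradle, leaning back 20 deg, screen to the cook's side; its top edge is free. Fully home on the stand it tops the front book by 13 mm
- tablet_foot (a point): middle of the tablet's bottom edge (half-way through its thickness), 82.5 mm below the centre along its z
- mug_mid (a point): centre of a white mug, 80 mm across, 92 mm high, a bystander, loose
- mill_mid (a point): centre of a dark wooden pepper mill, 54 mm across, 158 mm high, a bystander, loose
- jar_mid (a point): centre of a glass jar with a steel cap, 72 mm across, 100 mm high, a bystander, loose
Things that resemble listed ones, but are neither listed nor needed, are in the scene too. Leave any turquoise look-alike of the dock alone.

How it is judged:
By the outcome, as a careful person would: the job done as asked, in the order asked, and still so for the second after the job is handed in, with the robot touching nothing.
It also fails if it takes over 50 s, if anything falls off the work surface, if the arm or the gripper's body presses on something with over 40 N, if the wrist force passes 120 N, or if a joint passes its speed limit or range.

## Working session

There is one attempt and no reset: what is moved stays moved. The work goes in short steps, Python scripts to look and compute and a tool call to move; the robot and the scene stay as the last step left them, time stands still between calls to the robot, and variables do not carry over. Pictures are saved under pics/ and viewed, and the job is handed in when it is done.

Besides the shell and the picture viewer there is one more tool, called after "Emit:" by a JSON object that holds its "method" and its "body". arm_command: Moves the arm, as the interface text tells. Its arguments: {"type":"object","properties":{"commands":{"type":"string"},"jaw":{"type":"number"},"grip_force":{"type":"number"}},"required":["commands"]}

```bash
mkdir -p pics; ls
python3 - <<'E'
from workcell import env
import cv2,numpy as np
print(env.sense()); print(env.tip_reach)
for n in ["scene","top","wrist"]:
    i=env.camera_info(n); print(n,i)
    p,d=env.grab_frame(n)
    cv2.imwrite(f"pics/{n}0.png",p[:,:,::-1]); np.save(f"{n}0.npy",d)
    cv2.imwrite
E
```

```text
pics
{'clock': 0.0, 'q': array([ 9.02808055e+01,  2.33727776e+00,  4.80187945e+00, -2.83030868e-02,
       -9.25622873e+01, -1.91206361e+01]), 'joint_velocities': array([ 0.02715827,  0.04150747, -0.03456587, -0.08351016,  0.07525783,
        0.01689761]), 'tau': array([-1.17014501e-03, -3.68205285e+01,  3.47410440e+01,  6.93227872e+00,
       -5.53484657e-03, -2.85502800e-06]), 'position': array([0.19355342, 0.56758057, 0.23828225]), 'eef_rot': array([  92.97651907,   89.89830435, -105.86207031]), 'force': array([-0.87136603, -0.32228488,  0.03117718]), 'moment': array([ 0.00320198,  0.0004555 , -0.02523171]), 'width': 0.0855966561675837}
0.008
scene {'K': array([[352.18252599,   0.        , 259.1227236 ],
       [  0.        , 352.18252599, 185.14591518],
       [  0.        ,   0.        ,   1.        ]]), 'distortion': array([0.03161868, 0.        , 0.        , 0.        , 0.        ]), 'xyz': array([ 1.37860806, -0.29329302,  0.76029745]), 'orientation': array([ 4.99008515e+01, -1.32613127e-02,  6.65395808e+01])}
top {'K': array([[429.04391327,   0.        , 265.88659643],
     
[... 210 characters left out ...]
5, 0.01580466, 1.57936383]), 'orientation': array([ 11.40375437,  -0.52020302, -90.57340899])}
wrist {'K': array([[309.28471422,   0.        , 254.94797482],
       [  0.        , 309.28471422, 188.05939191],
       [  0.        ,   0.        ,   1.        ]]), 'distortion': array([-0.02480248,  0.        ,  0.        ,  0.        ,  0.        ]), 'mount': array([[-4.01814225e-04,  2.62272645e-01, -9.64993730e-01,
        -1.33259222e-01],
       [ 9.99999912e-01,  2.24499188e-04, -3.55374531e-04,
        -7.44218379e-04],
       [ 1.23435291e-04, -9.64993787e-01, -2.62272712e-01,
        -6.60870342e-02],
       [ 0.00000000e+00,  0.00000000e+00,  0.00000000e+00,
         1.00000000e+00]])}
```

View pics/scene0.png

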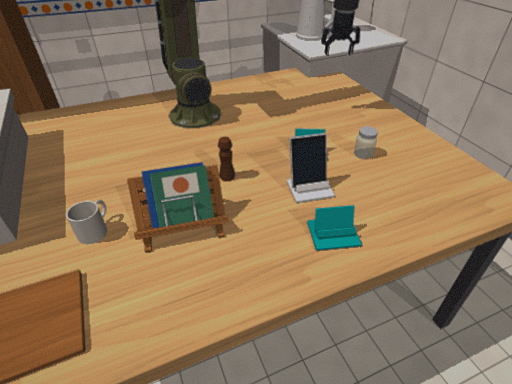

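View pics/top0.png

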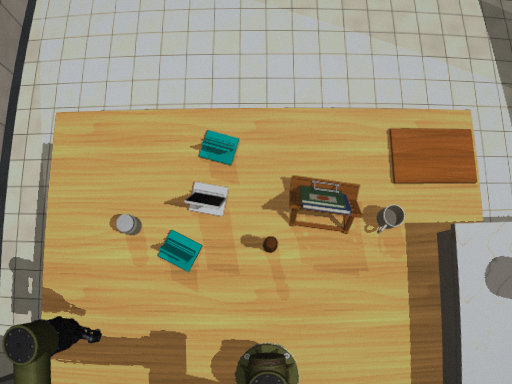

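View pics/wrist0.png

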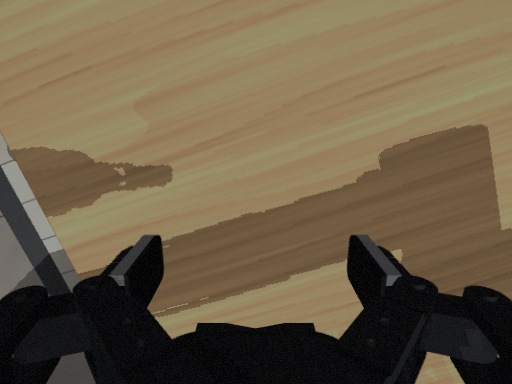

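```bash
cat > h.py <<'E'
from workcell import env
import numpy as np,cv2
from scipy.spatial.transform import Rotation as R
def pose(name,s=None):
    i=env.camera_info(name)
    if name=="wrist":
        T=np.eye(4);T[:3,:3]=R.from_euler('xyz',s['eef_rot'],degrees=True).as_matrix();T[:3,3]=s['position']
        return i,T@i['mount']
    T=np.eye(4);T[:3,:3]=R.from_euler('xyz',i['orientation'],degrees=True).as_matrix();T[:3,3]=i['xyz']
    return i,T
def rays(name,uv,s=None):
    i,T=pose(name,s)
    n=cv2.undistortPoints(np.array(uv,float).reshape(-1,1,2),i['K'],i['distortion'])[:,0]
    d=np.c_[n[:,0],-n[:,1],-np.ones(len(n))]
    return T[:3,3],d@T[:3,:3].T
def cloud(name,d,s=None):
    v,u=np.mgrid[:384,:512]
    o,r=rays(name,np.c_[u.ravel(),v.ravel()],s)
    return (o+r*d.ravel()[:,None]).reshape(384,512,3)
def proj(name,P,s=None):
    i,T=pose(name,s)
    c=(np.atleast_2d(P)-T[:3,3])@T[:3,:3]
    c=c*[1,-1,-1]
    return cv2.projectPoints(c,np.zeros(3),np.zeros(3),i['K'],i['distortion'])[0][:,0]
def snap(name,tag):
    s=env.sense();p,d=env.grab_frame(name)
    cv2.imwrite(f"pics/{tag}.png",p[:,:,::-1]);np.savez(f"{tag}.npz",p=p,d=d,pos=s['position'],rot=s['eef_rot'])
    return s,p,d
def load(tag):
    z=np.load(f"{tag}.npz");return dict(position=z['pos'],eef_rot=z['rot']),z['p'],z['d']
def plane(P):
    m=P.mean(0);n=np.linalg.svd(P-m,full_matrices=False)[2][2]
    return m,n,np.std((P-m)@n)
E
python3 - <<'E'
from h import *
for n,box in [("scene",[("tablet",285,130,335,203),("books",135,155,230,250),("mug",65,195,108,245),("mill",215,133,240,185),("jar",352,122,382,162)]),("top",[("dock",180,175,232,220),("stand",285,170,365,235),("mug",370,200,410,235),("mill",258,230,285,256),("jar",110,208,145,240)])]:
    d=np.load(n+"0.npy");W=cloud(n,d)
    print(n, "table z",np.median(W[150:170,250:280,2]) if n=="scene" else np.median(W[260:300,200:240,2]))
    for nm,a,b,c,e in box:
        P=W[b:e,a:c].reshape(-1,3);P=P[P[:,2]>0.012];P=P[(P[:,2]<.3)]
        print(nm,len(P),P.min(0).round(3),P.max(0).round(3),P.mean(0).round(3))
    p=cv2.imread(f"pics/{n}0.png")
    crop=p[120:260,60:390] if n=="scene" else p[120:260,100:420]
    cv2.imwrite(f"pics/{n}0c.png",cv2.resize(crop,None,fx=2.4,fy=2.4,interpolation=cv2.INTER_CUBIC))
E
```

```text
scene table z -0.0006447913581628106
tablet 2430 [0.401 0.14  0.012] [0.7   0.371 0.183] [0.614 0.212 0.09 ]
books 5921 [ 0.458 -0.346  0.012] [ 0.721 -0.011  0.178] [ 0.624 -0.205  0.098]
mug 1272 [ 0.504 -0.497  0.012] [ 0.6   -0.405  0.095] [ 0.563 -0.454  0.06 ]
mill 627 [ 0.45  -0.1    0.013] [0.617 0.009 0.158] [ 0.496 -0.03   0.094]
jar 567 [0.506 0.456 0.012] [0.575 0.525 0.105] [0.552 0.481 0.067]
top table z 0.00037452183227570934
dock 911 [0.574 0.136 0.012] [0.704 0.301 0.189] [0.63  0.209 0.069]
stand 2620 [ 0.507 -0.344  0.012] [ 0.738 -0.077  0.182] [ 0.619 -0.204  0.097]
mug 399 [ 0.498 -0.54   0.012] [ 0.598 -0.403  0.1  ] [ 0.553 -0.45   0.061]
mill 193 [ 0.441 -0.036  0.015] [0.487 0.011 0.164] [ 0.461 -0.011  0.126]
jar 404 [0.501 0.46  0.012] [0.574 0.529 0.109] [0.534 0.488 0.083]
```

View pics/scene0c.png

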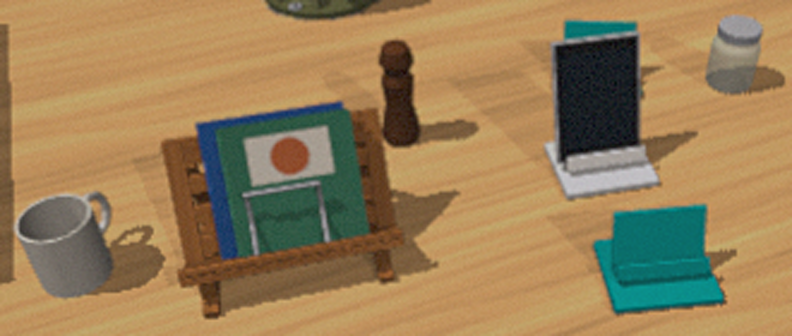

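View pics/top0c.png

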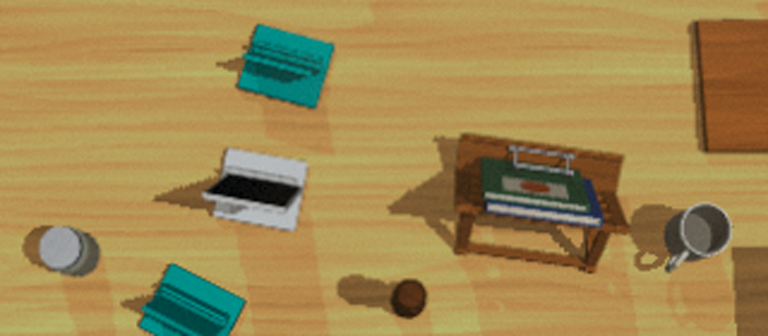

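```bash
cat > m.py <<'E'
from h import *
d=np.load("scene0.npy");W=cloud("scene",d);p=cv2.imread("pics/scene0.png").astype(int)
B,G,Rr=p[...,0],p[...,1],p[...,2]
def ax(mask,name,lean):
    P=W[mask];m,n,s=plane(P)
    for _ in range(3):
        P=P[np.abs((P-m)@n)<.004];m,n,s=plane(P)
    if n[0]<0:n=-n
    print(name,len(P),"mean",m.round(4),"n",n.round(3),"lean",np.degrees(np.arcsin(n[2])).round(2),"yaw",np.degrees(np.arctan2(n[1],n[0])).round(2),"std",s.round(4))
    return P,m,n
sc=np.zeros(p.shape[:2],bool);sc[134:184,288:328]=1
scr=sc&(p.max(2)<60)
P,m,n=ax(scr,"screen",20)
yw=np.arctan2(n[1],n[0])
yax=np.array([-np.sin(yw),np.cos(yw),0]);zax=np.cross(n,yax)
print("ext y",np.percentile((P-m)@yax,[0,1,50,99,100]).round(4),"z",np.percentile((P-m)@zax,[0,1,50,99,100]).round(4),zax)
# all points in plane
b=np.zeros_like(sc);b[125:200,280:335]=1
Q=W[b&(np.abs((W-m)@n)<.005)&(W[...,2]>.02)]
print("slab ext y",np.percentile((Q-m)@yax,[0,1,50,99,100]).round(4),"z",np.percentile((Q-m)@zax,[0,1,50,99,100]).round(4))
st=np.zeros_like(sc);st[155:250,120:235]=1
gr=st&(G>B+5)&(G>Rr+20)
P,m,n=ax(gr,"green",30)
yw=np.arctan2(n[1],n[0])
yax=np.array([-np.sin(yw),np.cos(yw),0]);zax=np.cross(n,yax)
print("ext y",np.percentile((P-m)@yax,[0,1,50,99,100]).round(4),"z",np.percentile((P-m)@zax,[0,1,50,99,100]).round(4))
# everything in stand coordinates
S=W[st&(W[...,2]>.012)];
c=np.c_[(S-m)@n,(S-m)@yax,(S-m)@zax]
c=c[(np.abs(c[:,1])<.2)]
print("stand y",np.percentile(c[:,1],[0,1,99,100]).round(4))
w=c[(c[:,0]>.008)&(c[:,2]>-.07+.03)]; print("wire",len(w),w.min(0).round(4),w.max(0).round(4),w.mean(0).round(4))
E
python3 m.py
```

```text
screen 121 mean [0.6182 0.2065 0.1122] n [0.94  0.202 0.276] lean 16.05 yaw 12.12 std 0.0015
ext y [-0.0214 -0.0212 -0.0002  0.0204  0.0212] z [-0.0766 -0.0723  0.0024  0.0666  0.0673] [-0.27026127 -0.05806165  0.9610347 ]
slab ext y [-0.0575 -0.0539 -0.0029  0.0317  0.0468] z [-0.0961 -0.0927 -0.0103  0.0711  0.074 ]
green 111 mean [ 0.6361 -0.1886  0.1027] n [ 0.966 -0.197  0.167] lean 9.59 yaw -11.52 std 0.0015
ext y [-0.0849 -0.0842  0.0083  0.0606  0.0627] z [-0.0113 -0.011  -0.001   0.0135  0.0139]
stand y [-0.1526 -0.1476  0.1458  0.1598]
wire 552 [ 0.0081 -0.0979 -0.04  ] [0.8476 0.0653 0.5238] [ 0.0726 -0.0189  0.0162]
```

```bash
cat > m2.py <<'E'
from h import *
def fit(P,rng=np.random.default_rng(0),tol=.006):
    best=None
    for _ in range(400):
        a=P[rng.choice(len(P),3,replace=False)];n=np.cross(a[1]-a[0],a[2]-a[0]);l=np.linalg.norm(n)
        if l<1e-6: continue
        n/=l;k=np.abs((P-a[0])@n)<tol
        if best is None or k.sum()>best.sum():best=k
    m,n,s=plane(P[best]);
    for _ in range(3):
        k=np.abs((P-m)@n)<tol; m,n,s=plane(P[k])
    return m,n*np.sign(n[0]),s,k
if __name__=="__main__":
  for cam,tb,gb in [("scene",(134,200,285,335),(155,250,120,235)),("top",(175,220,180,232),(170,235,285,365))]:
    d=np.load(cam+"0.npy");W=cloud(cam,d);p=cv2.imread(f"pics/{cam}0.png").astype(int)
    B,G,Rr=p[...,0],p[...,1],p[...,2]
    for nm,bx,mk in [("screen",tb,(p.max(2)<60)&(W[...,2]>.02)),("green",gb,(G>B+5)&(G>Rr+20)),("cover",gb,(G>B+5)&(G>Rr+20))]:
        b=np.zeros_like(mk);b[bx[0]:bx[1],bx[2]:bx[3]]=1
        P=W[mk&b]; m,n,s,k=fit(P)
        print(cam,nm,len(P),k.sum(),m.round(4),n.round(3),"lean",np.degrees(np.arcsin(n[2])).round(2),"yaw",np.degrees(np.arctan2(n[1],n[0])).round(2),s.round(4))
  W=cloud("scene",np.load("scene0.npy"))
  print(W[140:185:5,305].round(3));
E
python3 m2.py
```

```text
scene screen 1509 1501 [0.6187 0.2052 0.1103] [ 0.921 -0.177  0.346] lean 20.26 yaw -10.86 0.0019
scene green 1976 1956 [ 0.6332 -0.1999  0.1045] [ 0.857 -0.131  0.498] lean 29.87 yaw -8.67 0.0017
scene cover 1976 1956 [ 0.6332 -0.1999  0.1045] [ 0.857 -0.131  0.498] lean 29.87 yaw -8.67 0.0017
top screen 294 292 [0.6182 0.2087 0.1188] [ 0.92  -0.178  0.348] lean 20.35 yaw -10.97 0.0007
top green 71 66 [ 0.6117 -0.1909  0.1464] [ 0.852 -0.129  0.508] lean 30.54 yaw -8.63 0.0014
top cover 71 66 [ 0.6117 -0.1909  0.1464] [ 0.852 -0.129  0.508] lean 30.54 yaw -8.63 0.0014
[[0.595 0.2   0.17 ]
 [0.601 0.198 0.157]
 [0.608 0.195 0.143]
 [0.609 0.197 0.125]
 [0.617 0.194 0.111]
 [0.621 0.193 0.095]
 [0.626 0.191 0.079]
 [0.632 0.19  0.063]
 [0.641 0.186 0.051]]
```

```bash
cat > m3.py <<'E'
from h import *
from m2 import fit
def frame(n):
    yw=np.arctan2(n[1],n[0]);y=np.array([-np.sin(yw),np.cos(yw),0]);return y,np.cross(n,y)
cam="scene";d=np.load("scene0.npy");W=cloud(cam,d);p=cv2.imread("pics/scene0.png").astype(int)
B,G,Rr=p[...,0],p[...,1],p[...,2]
# tablet: 20deg lean, yaw -10.9
def nv(lean,yaw):
    l,w=np.radians([lean,yaw]);return np.array([np.cos(l)*np.cos(w),np.cos(l)*np.sin(w),np.sin(l)])
n=nv(20,-10.9);m=np.array([.6187,.2052,.1103]);y,z=frame(n)
for off in [0]:
    b=np.zeros(p.shape[:2],bool);b[125:205,280:340]=1
    Q=W[b&(np.abs((W-m)@n)<.008)&(W[...,2]>.05)]
    c=np.c_[(Q-m)@y,(Q-m)@z]
    print("slab y",np.percentile(c[:,0],[0,.5,2,98,99.5,100]).round(4),"z",np.percentile(c[:,1],[0,98,99.5,100]).round(4))
    # screen mask by ray-plane
    mk=b&(p.max(2)<60);v,u=np.nonzero(mk)
    o,r=rays(cam,np.c_[u,v]);t=((m-o)@n)/(r@n);X=o+r*t[:,None];c=np.c_[(X-m)@y,(X-m)@z]
    print("screen rays y",np.percentile(c[:,0],[0,1,5,95,99,100]).round(4),"z",np.percentile(c[:,1],[0,1,99,100]).round(4), np.c_[u,v].min(0),np.c_[u,v].max(0))
# top edge from top cam
dt=np.load("top0.npy");Wt=cloud("top",dt)
b=np.zeros(p.shape[:2],bool);b[175:222,180:235]=1
Q=Wt[b&(np.abs((Wt-m)@n)<.012)&(Wt[...,2]>.05)]
c=np.c_[(Q-m)@n,(Q-m)@y,(Q-m)@z];print("top: y",np.percentile(c[:,1],[0,1,5,95,99,100]).round(4),"z",np.percentile(c[:,2],[0,98,99.5,100]).round(4))
# stand
ns=nv(30,-8.65);ms=np.array([.6332,-.1999,.1045]);y,z=frame(ns)
print("book plane: z=0 foot", "level normal",y,z)
for nm,WW,bx in [("scene",W,(150,255,115,240)),("top",Wt,(165,240,280,370))]:
    b=np.zeros(p.shape[:2],bool);b[bx[0]:bx[1],bx[2]:bx[3]]=1
    S=WW[b&(WW[...,2]>.02)];c=np.c_[(S-ms)@ns,(S-ms)@y,(S-ms)@z]
    k=np.abs(c[:,1])<.2;S=S[k];c=c[k]
    L=c[(c[:,0]>.015)&(c[:,2]<-.05)];print(nm,"front rail y",np.percentile(L[:,1],[0,1,5,95,99,100]).round(4),"x",np.percentile(L[:,0],[1,50,99]).round(4),"z",np.percentile(L[:,2],[1,50,99]).round(4))
    w=c[(c[:,0]>.008)&(c[:,0]<.035)&(c[:,2]>-.04)];print("wire",len(w),np.percentile(w,[1,50,99],axis=0).round(4).tolist())
E
python3 m3.py
```

```text
slab y [-0.0581 -0.0572 -0.0561  0.0577  0.0591  0.0596] z [-0.0651  0.0752  0.0763  0.0768]
screen rays y [-0.0536 -0.0525 -0.0485  0.0485  0.0542  0.0547] z [-0.0806 -0.074   0.0716  0.0728] [292 135] [325 186]
top: y [-0.0534 -0.0528 -0.0502  0.0564  0.0608  0.0637] z [-0.0648  0.0809  0.0843  0.0847]
book plane: z=0 foot level normal [0.15039814 0.98862551 0.        ] [-0.49431276  0.07519907  0.8660254 ]
scene front rail y [-0.1378 -0.1351 -0.1262  0.0978  0.1091  0.1122] x [0.0168 0.031  0.0363] z [-0.082  -0.071  -0.0574]
wire 87 [[0.0082, -0.0565, -0.0385], [0.0211, -0.0116, 0.0061], [0.025, 0.0293, 0.0094]]
top front rail y [-0.1367 -0.1322 -0.123   0.1045  0.1145  0.1167] x [0.0151 0.0254 0.0365] z [-0.0812 -0.0669 -0.0553]
wire 43 [[0.0085, -0.0498, -0.0353], [0.0213, -0.0101, 0.0079], [0.0248, 0.0329, 0.0125]]
```

```bash
cat > plan.py <<'E'
from h import *
from m3 import nv,frame
def toolR(lean,yaw,sg):
    n=nv(lean,yaw);y,z=frame(n);X=-z;Y=sg*n;return np.c_[X,Y,np.cross(X,Y)]
def delta(Rt,pt,s=None):
    s=s or env.sense();R0=R.from_euler('xyz',s['eef_rot'],degrees=True).as_matrix()
    return (R0.T@(pt-s['position'])*1000).round(1),np.degrees(R.from_matrix(R0.T@Rt).as_rotvec()).round(2)
E
python3 - <<'E' 2>&1 | tail -8
from plan import *
s=env.sense();R0=R.from_euler('xyz',s['eef_rot'],degrees=True).as_matrix();print(R0.round(3))
n=nv(20,-10.9);y,z=frame(n);m=np.array([.6187,.2052,.1103])
top=m+.001*y+.077*z-.00425*n
print("tablet top mid",top)
for sg in (1,-1):
    Rt=toolR(20,-10.9,sg)
    print(sg,delta(Rt,top+.06*z),Rt.round(3).tolist())
E
```

```text
top front rail y [-0.1367 -0.1322 -0.123   0.1045  0.1145  0.1167] x [0.0151 0.0254 0.0365] z [-0.0812 -0.0669 -0.0553]
wire 43 [[0.0085, -0.0498, -0.0353], [0.0213, -0.0101, 0.0079], [0.0248, 0.0329, 0.0125]]
[[-0.    -0.323 -0.946]
 [-0.001 -0.946  0.323]
 [-1.     0.001 -0.   ]]
tablet top mid [0.58910703 0.21191708 0.18120275]
1 (array([   1.3,  211.8, -468.8]), array([-96.82,  17.13,  14.8 ])) [[0.336, 0.923, -0.189], [-0.065, -0.178, -0.982], [-0.94, 0.342, 0.0]]
-1 (array([   1.3,  211.8, -468.8]), array([ 81.18,  14.25, -16.5 ])) [[0.336, -0.923, 0.189], [-0.065, 0.178, 0.982], [-0.94, -0.342, -0.0]]
```

```bash
sed -i 's/^cam="scene";d=np/if __name__!="__main__": raise_=1\ncam="scene";d=np/' m3.py
python3 - <<'E'
# split m3 helpers out
open('geo.py','w').write('''
from h import *
def frame(n):
    yw=np.arctan2(n[1],n[0]);y=np.array([-np.sin(yw),np.cos(yw),0]);return y,np.cross(n,y)
def nv(lean,yaw):
    l,w=np.radians([lean,yaw]);return np.array([np.cos(l)*np.cos(w),np.cos(l)*np.sin(w),np.sin(l)])
def toolR(lean,yaw,sg=-1):
    n=nv(lean,yaw);y,z=frame(n);X=-z;Y=sg*n;return np.c_[X,Y,np.cross(X,Y)]
def rows(Rt,pt,N,s=None,R0=None,p0=None):
    s=env.sense()
    if R0 is None: R0=R.from_euler('xyz',s['eef_rot'],degrees=True).as_matrix();p0=s['position']
    w=R.from_matrix(R0.T@Rt).as_rotvec();st=(pt-p0)/N;out=[]
    for i in range(N):
        Ri=R0@R.from_rotvec(w*i/N).as_matrix()
        out.append(" ".join(f"{v:.1f}" for v in list(Ri.T@st*1000)+list(np.degrees(w/N))))
    print("total mm",(np.linalg.norm(pt-p0)*1000).round(1),"deg",np.degrees(np.linalg.norm(w)).round(2)); print("; ".join(out))
nT=nv(20,-10.9);yT,zT=frame(nT);mT=np.array([.6187,.2052,.1103]);topT=mT+.001*yT+.077*zT-.00425*nT
''')
E
python3 - <<'E'
from geo import *
rows(toolR(20,-10.9),topT+.06*zT,14)
E
```

```text
total mm 514.5 deg 84.06
0.1 15.1 -33.5 5.8 1.0 -1.2; 0.4 11.7 -34.8 5.8 1.0 -1.2; 0.8 8.1 -35.8 5.8 1.0 -1.2; 1.4 4.5 -36.4 5.8 1.0 -1.2; 2.0 0.8 -36.7 5.8 1.0 -1.2; 2.6 -2.9 -36.5 5.8 1.0 -1.2; 3.4 -6.5 -36.0 5.8 1.0 -1.2; 4.2 -10.0 -35.1 5.8 1.0 -1.2; 5.0 -13.4 -33.8 5.8 1.0 -1.2; 5.9 -16.6 -32.2 5.8 1.0 -1.2; 6.9 -19.7 -30.3 5.8 1.0 -1.2; 7.8 -22.5 -28.0 5.8 1.0 -1.2; 8.8 -25.0 -25.5 5.8 1.0 -1.2; 9.7 -27.3 -22.6 5.8 1.0 -1.2
```

Emit:
{"method": "arm_command", "body": {"commands": "0 15 -33.5 5.8 1 -1.2; 0.4 11.7 -34.8 5.8 1 -1.2; 0.8 8 -35.8 5.8 1 -1.2; 1.4 4.5 -36.4 5.8 1 -1.2; 2 0.8 -36.7 5.8 1 -1.2; 2.6 -3 -36.5 5.8 1 -1.2; 3.4 -6.5 -36 5.8 1 -1.2; 4.2 -10 -35 5.8 1 -1.2; 5 -13.4 -33.8 5.8 1 -1.2; 6 -16.6 -32 5.8 1 -1.2; 7 -19.7 -30 5.8 1 -1.2; 8 -22.5 -28 5.8 1 -1.2", "jaw": 1}}

```text
clock: 1.35
position: [0.5172, 0.2504, 0.2331]
eef_rot: [-94.4, 72.0, -5.8]
force: [0.3, 0.2, 0.2]
width: 0.0857
```

Run:
```python
from geo import *
print(env.sense()['q'].round(1),env.sense()['position'])
rows(toolR(20,-10.9),topT+.06*zT,5)
```

```text
[ 55.  -15.  -19.1  16.1 -77.4 -58.8] [0.5172404  0.25036275 0.23313511]
total mm 62.4 deg 9.56
2.6 -10.2 -6.6 1.8 0.3 -0.4; 2.7 -10.4 -6.3 1.8 0.3 -0.4; 2.8 -10.6 -5.9 1.8 0.3 -0.4; 2.9 -10.8 -5.6 1.8 0.3 -0.4; 3.0 -10.9 -5.2 1.8 0.3 -0.4
```

Emit:
{"method": "arm_command", "body": {"commands": "2.6 -10.2 -6.6 1.8 0.3 -0.4; 2.7 -10.4 -6.3 1.8 0.3 -0.4; 2.8 -10.6 -5.9 1.8 0.3 -0.4; 2.9 -10.8 -5.6 1.8 0.3 -0.4; 3 -10.9 -5.2 1.8 0.3 -0.4; 0 0 0 0 0 0"}}

```text
clock: 1.95
position: [0.5728, 0.2122, 0.2365]
eef_rot: [-89.4, 69.9, -10.8]
force: [0.7, 1.4, -0.4]
width: 0.0857
```

Run:
```python
from geo import *
s,p,d=snap("wrist","w1");print(s['q'].round(1),s['position'],s['eef_rot'])
rows(toolR(20,-10.9),topT+.06*zT,1)
print(proj("wrist",[topT+.059*yT,topT-.059*yT],s))
W=cloud("wrist",d,s)
c=np.stack([(W-topT)@nT,(W-topT)@yT,(W-topT)@zT],-1)
k=(np.abs(c[...,0])<.012)&(c[...,2]<.01)&(c[...,2]>-.1)&(np.abs(c[...,1])<.09)&(d>0)
Q=c[k];print(len(Q),np.percentile(Q,[0,1,5,50,95,99,100],axis=0).round(4))
k2=k&(c[...,2]>-.005);Q=c[k2];print("top edge",len(Q),np.percentile(Q,[1,10,50,90,99],axis=0).round(4))
```

```text
[ 48.4 -10.9 -16.3  17.9 -74.7 -63. ] [0.57278411 0.21220026 0.23649378] [-89.43015494  69.8516771  -10.82264048]
total mm 4.9 deg 0.46
-2.5 3.4 2.6 -0.4 0.0 0.1
[[260.53080757 291.39938766]
 [259.77076011 120.12483354]]
2700 [[-0.012  -0.0573 -0.0988]
 [-0.0118 -0.0572 -0.0978]
 [-0.0108 -0.0542 -0.097 ]
 [-0.0013 -0.0058 -0.0014]
 [ 0.0031  0.0521 -0.0001]
 [ 0.0037  0.0583  0.0003]
 [ 0.0041  0.0635  0.0008]]
top edge 2257 [[-0.0053 -0.0566 -0.0041]
 [-0.0045 -0.0476 -0.0023]
 [-0.0011 -0.0056 -0.0012]
 [ 0.0025  0.0448 -0.0003]
 [ 0.0033  0.0581  0.0004]]
```

View pics/w1.png

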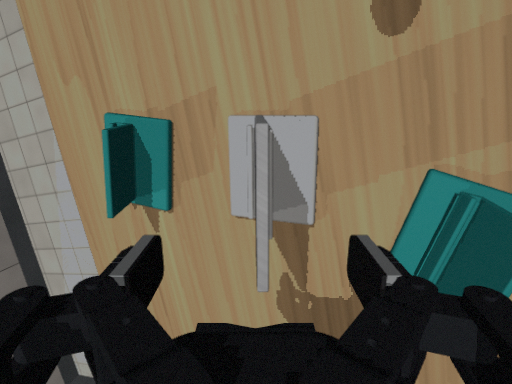

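```bash
sed -i 's/-.00425\*nT$/-.00525*nT-.0007*zT/; ' geo.py; sed -i 's/mT+.077/mT+.077/' geo.py; tail -1 geo.py
python3 - <<'E'
from geo import *
rows(toolR(20,-10.9),topT-.017*zT,6)
E
```

```text
nT=nv(20,-10.9);yT,zT=frame(nT);mT=np.array([.6187,.2052,.1103]);topT=mT+.001*yT+.077*zT-.00525*nT-.0007*zT
total mm 75.4 deg 0.46
12.5 0.8 0.4 -0.1 0.0 0.0; 12.5 0.8 0.4 -0.1 0.0 0.0; 12.5 0.8 0.4 -0.1 0.0 0.0; 12.5 0.7 0.4 -0.1 0.0 0.0; 12.5 0.7 0.4 -0.1 0.0 0.0; 12.5 0.7 0.4 -0.1 0.0 0.0
```

Emit:
{"method": "arm_command", "body": {"commands": "12.5 0.8 0.4 -0.1 0 0; 12.5 0.8 0.4 -0.1 0 0; 12.5 0.8 0.4 -0.1 0 0; 12.5 0.8 0.4 -0.1 0 0; 12.5 0.8 0.4 -0.1 0 0; 12.5 0.8 0.4 -0.1 0 0; 0 0 0 0 0 0"}}

```text
clock: 2.7
position: [0.5941, 0.2114, 0.1553]
eef_rot: [-90.5, 70.0, -11.0]
force: [-0.5, 0.2, -0.8]
width: 0.0852
```

Run:
```python
from geo import *
rows(toolR(20,-10.9),topT-.017*zT,1)
s,p,d=snap("wrist","w2")
```

```text
total mm 8.9 deg 0.39
-8.3 -3.2 -0.4 0.4 -0.0 -0.0
```

View pics/w2.png

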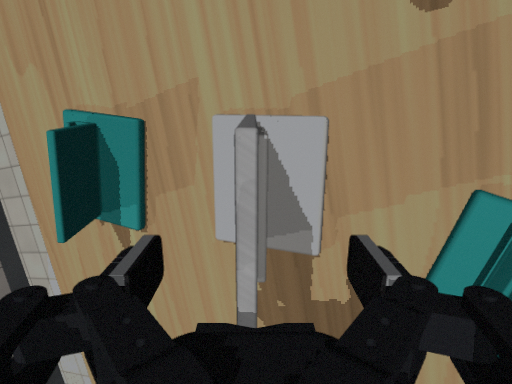

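Emit:
{"method": "arm_command", "body": {"commands": "-4 -1.6 0 0.2 0 0; -3 -1.5 -0.3 0.2 0 0; 0 0 0 0 0 0"}}

```text
clock: 3.05
position: [0.5955, 0.2117, 0.1672]
eef_rot: [-89.6, 69.8, -10.5]
force: [0.5, 0.4, -1.4]
width: 0.0856
```

Run:
```python
from geo import *
rows(toolR(20,-10.9),topT-.017*zT,1)
```

```text
total mm 3.4 deg 0.22
2.4 2.2 -1.0 -0.1 0.1 0.2
```

Emit:
{"method": "arm_command", "body": {"commands": "1.5 1.5 -0.5 0 0 0; 0 0 0 0 0 0; 0 0 0 0 0 0"}}

```text
clock: 3.35
position: [0.5947, 0.2118, 0.1668]
eef_rot: [-89.2, 69.7, -10.2]
force: [-1.1, -0.4, -0.3]
width: 0.0851
```

Run:
```python
from geo import *
for i in range(1):rows(toolR(20,-10.9),topT-.017*zT,1)
```

```text
total mm 2.8 deg 0.37
2.2 1.3 -1.0 -0.1 0.3 0.2
```

Emit:
{"method": "arm_command", "body": {"commands": "0.5 0.5 0 0 0 0; 0 0 0 0 0 0; 0 0 0 0 0 0; 0 0 0 0 0 0; 0 0 0 0 0 0; 0 0 0 0 0 0; 0 0 0 0 0 0; 0 0 0 0 0 0; 0 0 0 0 0 0; 0 0 0 0 0 0", "jaw": -1, "grip_force": 45}}

```text
clock: 4.35
position: [0.5943, 0.2119, 0.1659]
eef_rot: [-89.3, 69.8, -10.2]
force: [-0.4, 0.6, 0.0]
width: 0.0077
```

Run:
```python
from geo import *
rows(toolR(20,-10.9),topT-.017*zT,1)
s,p,d=snap("wrist","w3"); print(s['force'],s['width'])
```

```text
total mm 1.9 deg 0.35
1.6 0.6 -0.9 -0.1 0.2 0.2
[-0.36112094  0.61045734  0.04748782] 0.0076582772432831955
```

View pics/w3.png

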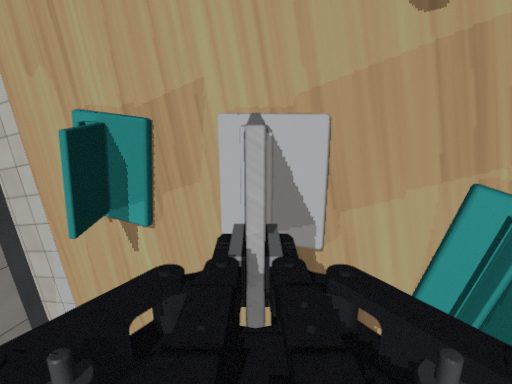

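Emit:
{"method": "arm_command", "body": {"commands": "-6 0 0 0 0 0; -12 0 0 0 0 0; -16 0 0 0 0 0; -20 0 0 0 0 0; -20 0 0 0 0 0; -20 0 0 0 0 0; -16 0 0 0 0 0; -10 0 0 0 0 0; 0 0 0 0 0 0"}}

```text
clock: 5.3
position: [0.5508, 0.2179, 0.2791]
eef_rot: [-90.2, 70.1, -11.2]
force: [1.1, 0.1, -2.5]
width: 0.0077
```

Run:
```python
from geo import *
rows(toolR(20,-10.9),topT-.017*zT,1)
s,p,d=snap("wrist","w4"); print(s['force'],s['moment'],s['width'],s['q'].round(1))
s,p,d=snap("scene","s4")
```

```text
total mm 123.0 deg 0.12
123.0 -2.1 1.6 -0.1 -0.1 -0.1
[ 1.08234325  0.06336911 -2.53104131] [0.23034431 1.31960113 0.0264911 ] 0.007729391442352043 [ 50.8 -12.9 -13.6  17.8 -80.2 -63.4]
```

View pics/w4.png

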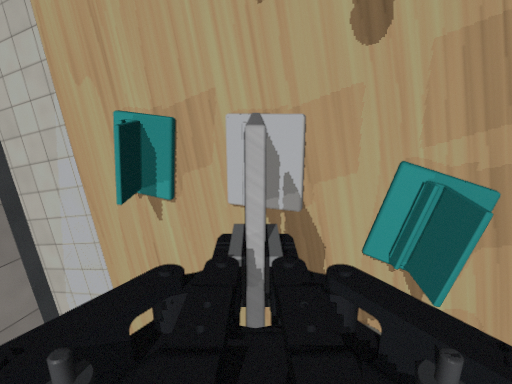

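View pics/s4.png

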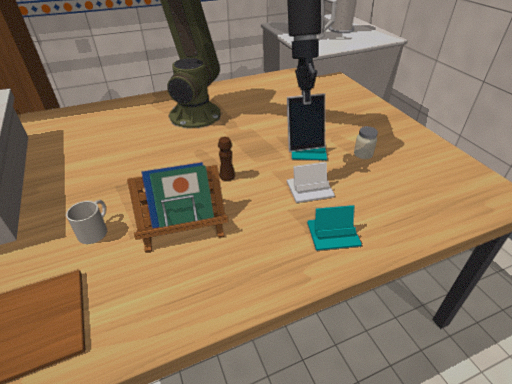

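```bash
cat > inhand.py <<'E'
from geo import *
from m2 import fit
import sys
def inhand(tag,box):
    s,p,d=load(tag);W=cloud("scene",d);b=np.zeros(d.shape,bool);b[box[0]:box[1],box[2]:box[3]]=1
    q=p.astype(int);g=q.max(2)-q.min(2)
    R0=R.from_euler('xyz',s['eef_rot'],degrees=True).as_matrix()
    T=(W-s['position'])@R0   # tool coords
    P=T[b&(q.max(2)<60)&(np.abs(T[...,1])<.015)&(T[...,0]>.02)&(T[...,0]<.15)]
    m,n,sd,k=fit(P);n=n*np.sign(-n[1])
    print("n tool",n.round(4),"offset of screen plane along -y at x=0:",(m@n).round(4),sd.round(4),len(P))
    Q=T[b&(np.abs((T-m)@n)<.008)]
    print("x",np.percentile(Q[:,0],[50,98,99.5,100]).round(4),"z",np.percentile(Q[(Q[:,0]>.03)&(Q[:,0]<.14)][:,2],[0,.5,2,98,99.5,100]).round(4))
inhand(sys.argv[1],list(map(int,sys.argv[2:6])))
E
python3 inhand.py s4 85 165 280 335
```

```text
n tool [ 5.0e-04 -1.0e+00  5.1e-03] offset of screen plane along -y at x=0: 0.0044 0.0018 1370
x [0.0631 0.1469 0.2012 0.2062] z [-0.0605 -0.0597 -0.0583  0.0572  0.0585  0.0593]
```

Run:
```python
from geo import *
s,p,d=load("s4");W=cloud("scene",d);q=p.astype(int);r_,g_,b_=q[...,0],q[...,1],q[...,2]
ns=nv(30,-8.65);ms=np.array([.6332,-.1999,.1045]);y,z=frame(ns)
bx=np.zeros(d.shape,bool);bx[150:250,120:235]=1
mk=bx&(g_>b_+5)&(g_>r_+20);v,u=np.nonzero(mk);o,r=rays("scene",np.c_[u,v]);t=((ms-o)@ns)/(r@ns);X=o+r*t[:,None];c=np.c_[(X-ms)@y,(X-ms)@z]
print("green y",np.percentile(c[:,0],[0,.5,2,98,99.5,100]).round(4),"z",np.percentile(c[:,1],[0,.5,2,98,99.5,100]).round(4))
# upper rows y extents
k=c[:,1]>.04;print("upper y",np.percentile(c[k,0],[0,1,99,100]).round(4)); k=(c[:,1]<-.03);print("lower y",np.percentile(c[k,0],[0,1,99,100]).round(4))
# orange disc
mk=bx&(r_>150)&(g_<110)&(b_<90);v,u=np.nonzero(mk);print("disc px",u.mean(),v.mean(),len(u))
# brown back slats plane
S=np.stack([(W-ms)@ns,(W-ms)@y,(W-ms)@z],-1)
br=bx&(r_>g_+25)&(np.abs(S[...,0]+.028)<.008)&(np.abs(S[...,1])>.08);B=S[br];print("back",len(B),np.percentile(B,[1,50,99],axis=0).round(4))
# wire pixels: gray bright low-saturation with x'>.008
wi=bx&(q.max(2)-q.min(2)<40)&(q.max(2)>90)&(S[...,2]<.02)&(S[...,2]>-.06)
v,u=np.nonzero(wi);print("wire px",u.min(),u.max(),v.min(),v.max())
for off,lab in [(.0195,"lip plane")]:
    o,r=rays("scene",np.c_[u,v]);mm=ms+off*ns;t=((mm-o)@ns)/(r@ns);X=o+r*t[:,None];c=np.c_[(X-ms)@y,(X-ms)@z]
    k=c[:,1]>c[:,1].max()-.008;print(lab,"lip y",c[k,0].min().round(4),c[k,0].max().round(4),"z",np.percentile(c[:,1],[90,98,100]).round(4))
cr=cv2.resize(p[150:255,115:240],None,fx=6,fy=5.5,interpolation=cv2.INTER_CUBIC);cv2.imwrite("pics/s4c.png",cr[:,:,::-1])
```

```text
green y [-0.0744 -0.0737 -0.0723  0.0723  0.074   0.0754] z [-0.0664 -0.0656 -0.0638  0.0804  0.0818  0.0829]
upper y [-0.074  -0.0733  0.0733  0.0742]
lower y [-0.0741 -0.0725  0.0731  0.075 ]
disc px 165.3939393939394 216.21212121212122 33
back 1407 [[-0.035  -0.1831 -0.1094]
 [-0.0279 -0.1058 -0.0087]
 [-0.0209  0.1268  0.0738]]
wire px 148 211 188 224
lip plane lip y -0.0692 0.064 z [0.0203 0.0225 0.0234]
```

View pics/s4c.png

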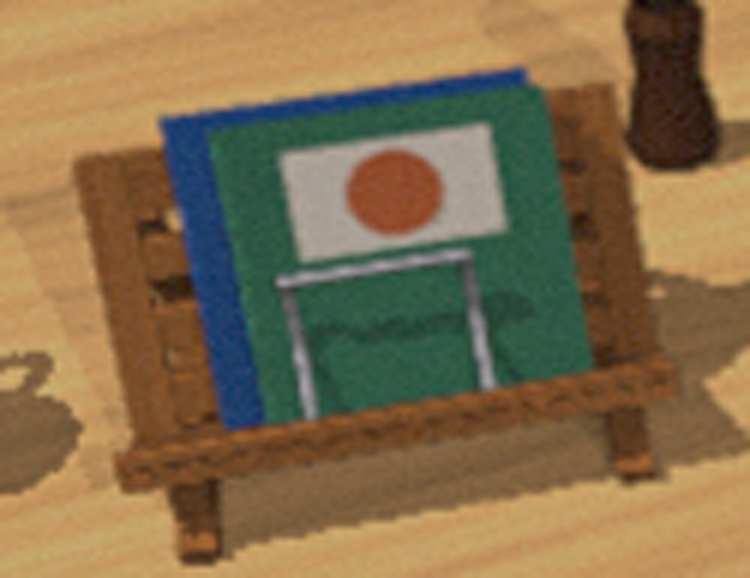

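Run:
```python
from geo import *
ns=nv(30,-8.65);ms=np.array([.6332,-.1999,.1045]);y,z=frame(ns)
def f(px,off):
    uv=[[114.6+a/6,149.6+b/5.5] for a,b in px];o,r=rays("scene",uv);mm=ms+off*ns;t=((mm-o)@ns)/(r@ns);X=o+r*t[:,None];return np.c_[(X-ms)@y,(X-ms)@z].round(4)
print("lip ends",f([(283,283),(470,255)],.0195).tolist())
print("legs low",f([(310,405),(486,378)],.012).tolist())
print("rail top",f([(118,457),(670,363)],.0300).tolist())
print("back top",f([(76,160),(612,88)],-.028).tolist())
```

```text
lip ends [[-0.0541, 0.0069], [0.0285, 0.0063]]
legs low [[-0.0537, -0.0574], [0.0257, -0.0587]]
rail top [[-0.1361, -0.0623], [0.1091, -0.0622]]
back top [[-0.1355, 0.0746], [0.1087, 0.0728]]
```

```bash
cat >> geo.py <<'E'
nS=nv(30,-8.65);yS,zS=frame(nS);mS=np.array([.6332,-.1999,.1045])
L=.149
def tgt(h,e,yo=-.0130): return mS+yo*yS+(-.0705+h+L)*zS+e*nS
RS=toolR(30,-8.65)
E
python3 - <<'E'
from geo import *
print(tgt(.12,.06)); rows(RS,tgt(.12,.06),13)
E
```

```text
[ 0.58449423 -0.20564003  0.30640604]
total mm 425.6 deg 10.43
0.9 -9.0 -31.5 -0.2 -0.1 -0.8; 1.0 -8.9 -31.5 -0.2 -0.1 -0.8; 1.1 -8.8 -31.5 -0.2 -0.1 -0.8; 1.2 -8.7 -31.5 -0.2 -0.1 -0.8; 1.2 -8.6 -31.6 -0.2 -0.1 -0.8; 1.3 -8.5 -31.6 -0.2 -0.1 -0.8; 1.4 -8.4 -31.6 -0.2 -0.1 -0.8; 1.4 -8.3 -31.6 -0.2 -0.1 -0.8; 1.5 -8.1 -31.7 -0.2 -0.1 -0.8; 1.5 -8.0 -31.7 -0.2 -0.1 -0.8; 1.6 -7.9 -31.7 -0.2 -0.1 -0.8; 1.7 -7.8 -31.7 -0.2 -0.1 -0.8; 1.7 -7.7 -31.8 -0.2 -0.1 -0.8
```

Ramp gently up, and slow at the end.

Emit:
{"method": "arm_command", "body": {"commands": "0.5 -4.5 -16 -0.1 0 -0.4; 0.9 -8 -28 -0.2 -0.1 -0.8; 1.1 -8.8 -31.5 -0.2 -0.1 -0.8; 1.2 -8.7 -31.5 -0.2 -0.1 -0.8; 1.2 -8.6 -31.6 -0.2 -0.1 -0.8; 1.3 -8.5 -31.6 -0.2 -0.1 -0.8; 1.4 -8.4 -31.6 -0.2 -0.1 -0.8; 1.4 -8.3 -31.6 -0.2 -0.1 -0.8; 1.5 -8.1 -31.7 -0.2 -0.1 -0.8; 1.5 -8 -31.7 -0.2 -0.1 -0.8; 1.2 -6 -24 -0.2 -0.1 -0.8; 0.8 -4 -14 -0.1 0 -0.4"}}

```text
clock: 6.6
position: [0.5746, -0.1472, 0.286]
eef_rot: [-92.4, 62.2, -10.7]
force: [-0.9, 1.0, -3.0]
width: 0.0075
```

Run:
```python
from geo import *
print(env.sense()['position'],env.sense()['q'].round(1));rows(RS,tgt(.12,.06),4)
```

```text
[ 0.5745864  -0.14722977  0.28604751] [ 10.6 -23.3 -20.4  10.6 -67.2 -20.8]
total mm 62.6 deg 2.49
-2.1 -6.3 -14.2 0.2 -0.2 -0.6; -2.1 -6.4 -14.1 0.2 -0.2 -0.6; -2.1 -6.4 -14.1 0.2 -0.2 -0.6; -2.1 -6.5 -14.1 0.2 -0.2 -0.6
```

Emit:
{"method": "arm_command", "body": {"commands": "-2.5 -6.4 -14 0.2 -0.2 -0.6; -2.5 -6.4 -14 0.2 -0.2 -0.6; -2 -6.4 -14 0.2 -0.2 -0.6; -1.5 -5 -10 0.2 -0.2 -0.6; 0 0 0 0 0 0; 0 0 0 0 0 0"}}

```text
clock: 7.2
position: [0.5789, -0.2099, 0.2976]
eef_rot: [-90.5, 60.5, -9.7]
force: [0.1, 0.7, -2.7]
width: 0.0076
```

Run:
```python
from geo import *
rows(RS,tgt(.12,.06),1)
s,p,d=snap("wrist","w5");snap("scene","s5");print(s['force'],s['moment'])
```

```text
total mm 11.3 deg 0.87
-5.3 -8.6 5.1 -0.5 -0.5 -0.5
[ 0.05709075  0.6885432  -2.71560515] [0.30782671 1.9265186  0.03731247]
```

View pics/w5.png

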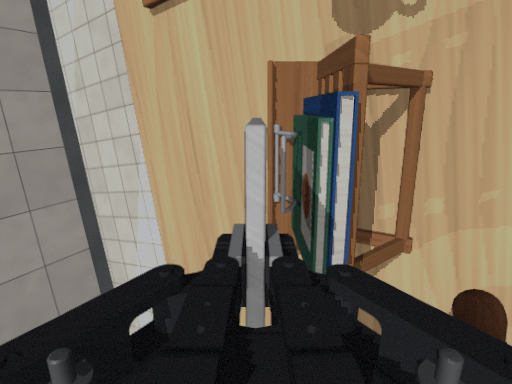

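View pics/s5.png

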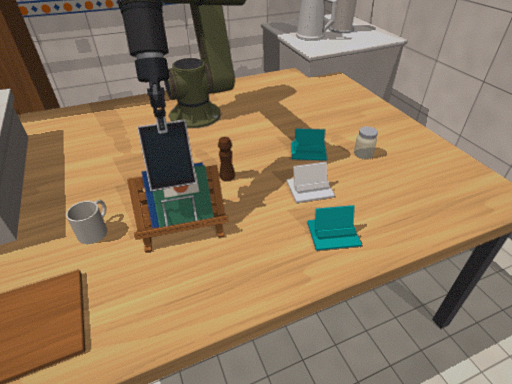

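```bash
python3 - <<'E'
from geo import *
from m2 import fit
s,p,d=load("w5");W=cloud("wrist",d,s);q=p.astype(int);r_,g_,b_=q[...,0],q[...,1],q[...,2]
mk=(g_>b_+5)&(g_>r_+15)&(d>0);mk[:,:285]=0;mk[:,345:]=0;mk[:100]=0;mk[275:]=0
P=W[mk];m,n,sd,k=fit(P)
print("cover",len(P),k.sum(),m.round(4),n.round(3),"lean",np.degrees(np.arcsin(n[2])).round(2),"yaw",np.degrees(np.arctan2(n[1],n[0])).round(2),sd.round(4),"offset vs mS plane",((m-mS)@nS).round(4))
S=np.stack([(W-mS)@nS,(W-mS)@yS,(W-mS)@zS],-1)
C=S[mk];print("green y",np.percentile(C[:,1],[1,99]).round(4),"z",np.percentile(C[:,2],[1,99,100]).round(4))
wi=(q.max(2)-q.min(2)<25)&(q.max(2)>70)&(d>0);wi[:,:268]=0;wi[:,300:]=0;wi[:118]=0;wi[215:]=0
Q=S[wi&(S[...,0]>.003)&(S[...,0]<.04)&(np.abs(S[...,2])<.06)];print("wire",len(Q),np.percentile(Q,[1,5,50,95,99],axis=0).round(4))
T=Q[Q[:,2]>0];print("lip",len(T),np.percentile(T,[1,50,99],axis=0).round(4))
R0=R.from_euler('xyz',s['eef_rot'],degrees=True).as_matrix()
tt=(W-s['position'])@R0
k=(np.abs(tt[...,1])<.006)&(tt[...,0]>-.03)&(tt[...,0]<0.0)&(np.abs(tt[...,2])<.08)&(d>0)
k[:, :235]=0;k[:,275:]=0
print("tab top",np.percentile(tt[k],[1,10,50,90,99],axis=0).round(4))
E
python3 inhand.py s5 115 215 135 200
```

```text
cover 2784 2302 [ 0.6171 -0.2104  0.1287] [ 0.852 -0.128  0.507] lean 30.49 yaw -8.53 0.0008 offset vs mS plane -0.0003
green y [-0.0737  0.0685] z [-0.0574  0.0822  0.0829]
wire 490 [[ 0.0046 -0.0541 -0.0584]
 [ 0.0067 -0.0535 -0.0523]
 [ 0.0186 -0.0197  0.0073]
 [ 0.0215  0.028   0.009 ]
 [ 0.0218  0.0291  0.0099]]
lip 371 [[ 0.0119 -0.0538  0.0008]
 [ 0.0193 -0.0174  0.0077]
 [ 0.0218  0.0283  0.0099]]
tab top [[-0.0287 -0.0054 -0.0574]
 [-0.0257 -0.0034 -0.0496]
 [-0.0147  0.0003 -0.0114]
 [-0.0133  0.0043  0.0186]
 [-0.008   0.0057  0.0303]]
n tool [ 0.0071 -1.     -0.0038] offset of screen plane along -y at x=0: 0.0043 0.0016 2126
x [0.0643 0.1452 0.1478 0.1502] z [-0.0589 -0.0574 -0.0556  0.0591  0.0612  0.0628]
```

```bash
sed -i 's/^L=.149/L=.150/; s/yo=-.0130/yo=-.0135/' geo.py
python3 - <<'E'
from geo import *
rows(RS,tgt(.12,.0095),1)
E
```

```text
total mm 42.7 deg 0.82
-5.8 42.2 3.6 -0.4 -0.5 -0.5
```

Emit:
{"method": "arm_command", "body": {"commands": "-1.5 5 0.8 -0.1 -0.1 -0.1; -1.5 8 0.8 -0.1 -0.1 -0.1; -1.5 8 0.8 -0.1 -0.1 -0.1; -1 6 0.8 -0.1 -0.1 -0.1; -0.5 4 0.4 0 -0.1 -0.1; 0 2 0 0 0 0; 0 0 0 0 0 0; 0 0 0 0 0 0"}}

```text
clock: 8.1
position: [0.5453, -0.1981, 0.2855]
eef_rot: [-89.9, 59.9, -8.4]
force: [-0.1, -0.3, -3.4]
width: 0.0074
```

Run:
```python
from geo import *
rows(RS,tgt(.12,.0095),1)
```

```text
total mm 5.9 deg 0.24
0.8 5.5 -2.1 0.2 0.1 0.1
```

Emit:
{"method": "arm_command", "body": {"commands": "0.4 2.5 -1 0.1 0 0; 0.3 1.5 -0.7 0 0 0; 0 0 0 0 0 0; 0 0 0 0 0 0"}}

```text
clock: 8.5
position: [0.542, -0.1996, 0.2825]
eef_rot: [-89.9, 59.9, -8.4]
force: [-0.5, 0.1, -3.5]
width: 0.0073
```

Run:
```python
from geo import *
rows(RS,tgt(.12,.0095),1)
snap("wrist","w6");snap("scene","s6")
rows(RS,tgt(.12,.0095),1)
```

```text
total mm 1.4 deg 0.15
-0.3 1.4 -0.0 0.0 0.1 0.1
total mm 1.4 deg 0.15
-0.2 1.4 -0.1 0.1 0.1 0.1
```

View pics/w6.png

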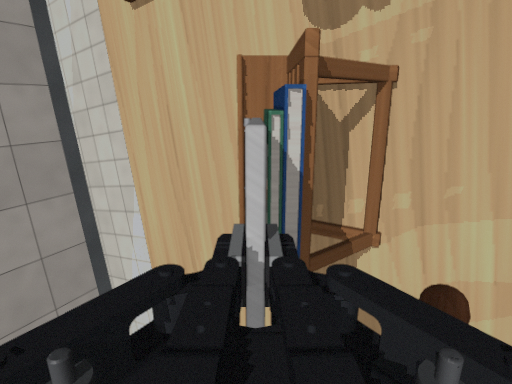

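Emit:
{"method": "arm_command", "body": {"commands": "2 0.4 0 0 0 0; 6 0.3 0 0 0 0; 8 0.3 0 0 0 0; 8 0 0 0 0 0; 5 0 0 0 0 0; 2 0 0 0 0 0; 0 0 0 0 0 0; 0 0 0 0 0 0"}}

```text
clock: 9.4
position: [0.5579, -0.2019, 0.2511]
eef_rot: [-89.9, 60.1, -8.4]
force: [0.5, 0.9, -2.8]
width: 0.0076
```

```bash
cat > chk.py <<'E'
from geo import *
import sys
from m2 import fit
tag=sys.argv[1]
rows(RS,tgt(.085,.0095),1)
s,p,d=snap("scene",tag);W=cloud("scene",d);print("F",s['force'].round(1))
S=np.stack([(W-mS)@nS,(W-mS)@yS,(W-mS)@zS],-1)
q=p.astype(int);dark=(q.max(2)<60)&(np.abs(S[...,1]+.013)<.05)&(S[...,0]>-.01)&(S[...,0]<.05)&(S[...,2]>.0)&(S[...,2]<.11)
C=S[dark];m,n,sd,k=fit(C)
print("screen: off",m.round(4),"n",n.round(4),"sd",sd.round(4),len(C))
Q=S[(np.abs((S-m)@n)<.008)&(np.abs(S[...,1])<.1)&(S[...,2]>.035)&(S[...,2]<.1)]
print("tab y",np.percentile(Q[:,1],[1,99]).round(4), "mid",(np.percentile(Q[:,1],[1,99]).mean()).round(4))
cv2.imwrite(f"pics/{tag}c.png",cv2.resize(p[110:255,105:245],None,fx=5,fy=4,interpolation=cv2.INTER_CUBIC)[:,:,::-1])
E
python3 chk.py s7
```

```text
total mm 0.7 deg 0.14
-0.5 -0.5 -0.2 0.1 0.1 -0.1
F [ 0.5  0.9 -2.8]
screen: off [ 0.0125 -0.0137  0.0658] n [ 0.9999 -0.0086 -0.0101] sd 0.0017 1254
tab y [-0.0697  0.0473] mid -0.0112
```

View pics/s7c.png

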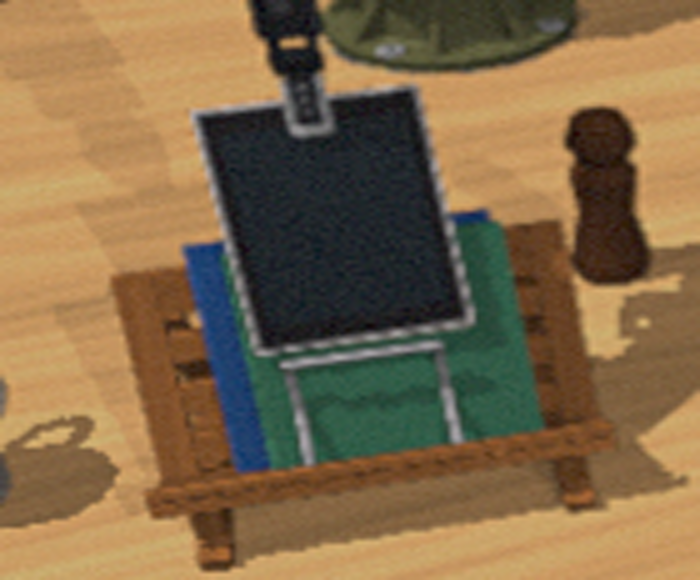

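Emit:
{"method": "arm_command", "body": {"commands": "2 0 -0.5 0 0 0; 5 0 -0.5 0 0 0; 6 0 0 0 0 0; 6 0 0 0 0 0; 6 0 0 0 0 0; 4 0 0 0 0 0; 2 0 0 0 0 0; 0 0 0 0 0 0; 0 0 0 0 0 0"}}

```text
clock: 10.35
position: [0.5727, -0.2059, 0.2216]
eef_rot: [-90.0, 60.3, -8.6]
force: [-2.7, -0.2, -2.1]
width: 0.0075
```

```bash
python3 chk.py s8
```

```text
total mm 33.7 deg 0.27
-33.7 -1.8 1.6 0.0 0.0 -0.3
F [-2.7 -0.2 -2.1]
screen: off [ 0.0104 -0.0135  0.0591] n [ 0.9998 -0.0047 -0.0203] sd 0.0017 1439
tab y [-0.0727  0.046 ] mid -0.0133
```

View pics/s8c.png

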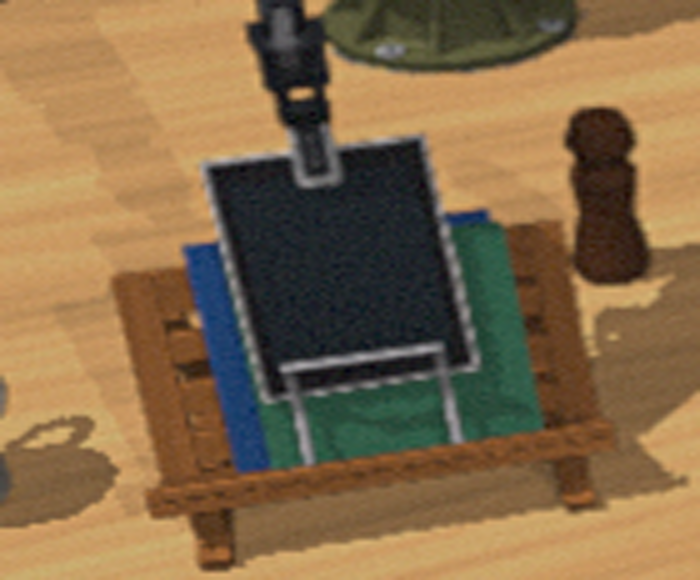

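Emit:
{"method": "arm_command", "body": {"commands": "2 -0.5 0 0 0 0; 3.5 -0.3 0 0 0 0; 4 0 0 0 0 0; 4 0 0 0 0 0; 4 0 0 0 0 0; 3 0 0 0 0 0; 1 0 0 0 0 0; 0 0 0 0 0 0; 0 0 0 0 0 0"}}

```text
clock: 11.3
position: [0.583, -0.2081, 0.2043]
eef_rot: [-90.1, 60.4, -8.7]
force: [-4.4, 0.2, -1.2]
width: 0.0077
```

```bash
python3 chk.py s9
```

```text
total mm 53.9 deg 0.36
-53.9 -1.2 2.1 0.1 -0.0 -0.4
F [-4.4  0.2 -1.2]
screen: off [ 0.0109 -0.0136  0.0569] n [ 0.9997 -0.0057 -0.0217] sd 0.0017 1442
tab y [-0.0737  0.0443] mid -0.0147
```

View pics/s9c.png

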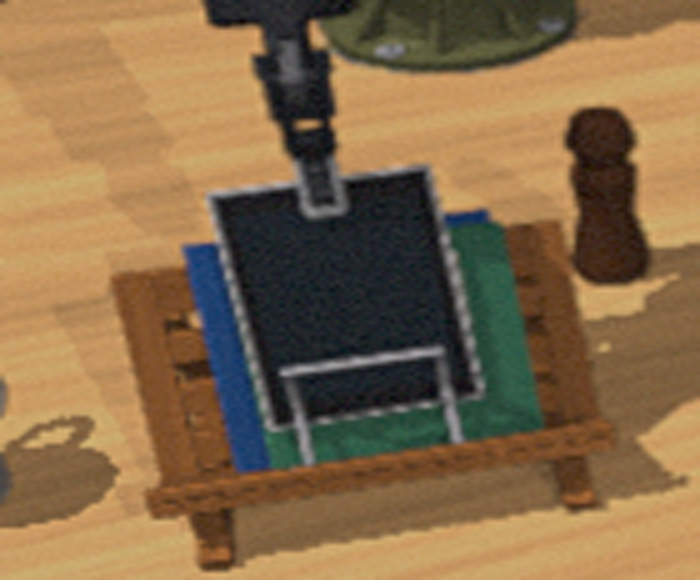

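Emit:
{"method": "arm_command", "body": {"commands": "2 1 0.5 0 0 0.2; 2 1 0.5 0 0 0.1; 1 1 0 0 0 0; 0 0.5 0 0 0 0; 0 0 0 0 0 0; 0 0 0 0 0 0"}}

```text
clock: 11.95
position: [0.584, -0.2074, 0.2008]
eef_rot: [-90.2, 60.3, -8.8]
force: [-3.3, 0.4, -0.7]
width: 0.0074
```

```bash
python3 chk.py s10;python3 - <<'E'
from geo import *
snap("wrist","w10")
E
```

```text
total mm 57.4 deg 0.34
-57.3 -2.2 1.3 0.1 -0.1 -0.3
F [-3.3  0.4 -0.7]
screen: off [ 0.0104 -0.0135  0.0566] n [ 0.9999 -0.0022 -0.0133] sd 0.0017 1435
tab y [-0.0732  0.0488] mid -0.0122
```

View pics/w10.png

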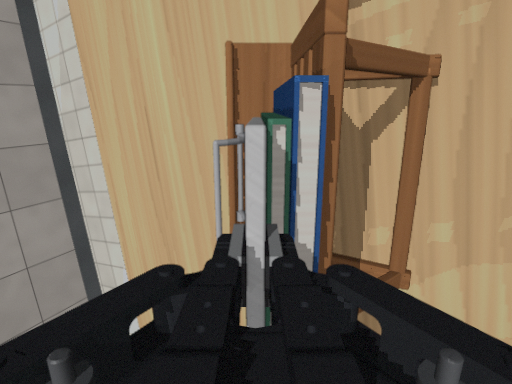

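Emit:
{"method": "arm_command", "body": {"commands": "1.5 1 0 0 0 0; 1 1 0 0 0 0; 0 0.5 0 0 0 0; 0 0 0 0 0 0; 0 0 0 0 0 0"}}

```text
clock: 12.55
position: [0.584, -0.2073, 0.1989]
eef_rot: [-90.2, 60.1, -8.8]
force: [-1.5, -0.8, 0.2]
width: 0.0075
```

```bash
python3 chk.py s11
```

```text
total mm 59.1 deg 0.17
-59.0 -3.4 1.2 0.1 -0.1 -0.1
F [-1.5 -0.8  0.2]
screen: off [ 0.0097 -0.0134  0.0566] n [ 1.     -0.0036 -0.007 ] sd 0.0017 1437
tab y [-0.0731  0.0609] mid -0.0061
```

Emit:
{"method": "arm_command", "body": {"commands": "0 0 0 0 0 0; 0 0 0 0 0 0; 0 0 0 0 0 0; 0 0 0 0 0 0; 0 0 0 0 0 0", "jaw": -0.5}}

```text
clock: 13.1
position: [0.5857, -0.2068, 0.201]
eef_rot: [-90.1, 59.8, -8.6]
force: [-0.2, 0.5, -0.5]
width: 0.0213
```

```bash
python3 chk.py s12;python3 - <<'E'
from geo import *
snap("wrist","w12")
E
```

```text
total mm 58.0 deg 0.24
-58.0 -1.2 0.5 0.1 0.0 0.2
F [-0.2  0.5 -0.5]
screen: off [ 0.009  -0.0134  0.0565] n [ 1.     -0.0012  0.0027] sd 0.0017 1427
tab y [-0.0735  0.0676] mid -0.003
```

View pics/w12.png

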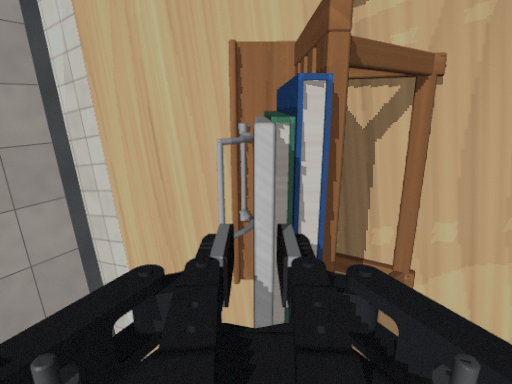

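View pics/s12c.png

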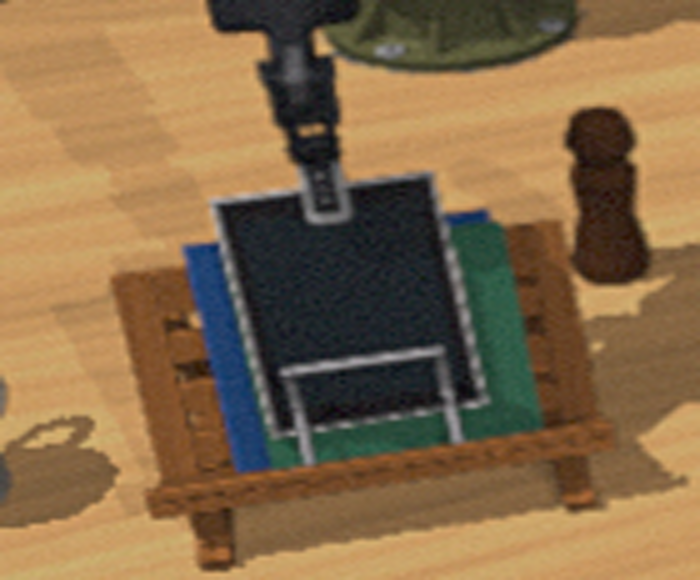

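Emit:
{"method": "arm_command", "body": {"commands": "-4 0 0 0 0 0; -8 0 0 0 0 0; -12 0 0 0 0 0; -12 0 0 0 0 0; -8 0 0 0 0 0; -4 0 0 0 0 0; 0 0 0 0 0 0"}}

```text
clock: 13.9
position: [0.5597, -0.2031, 0.2485]
eef_rot: [-90.1, 59.6, -8.6]
force: [-0.7, 0.6, 0.5]
width: 0.0212
```

Emit:
{"method": "arm_command", "body": {"commands": "0 0 0 0 0 0; 0 0 0 0 0 0; 0 0 0 0 0 0; 0 0 0 0 0 0; 0 0 0 0 0 0", "jaw": -1, "grip_force": 30}}

```text
clock: 14.4
position: [0.5595, -0.2029, 0.2466]
eef_rot: [-90.0, 59.8, -8.6]
force: [-1.1, 1.1, -0.5]
width: -0.0
```

```bash
python3 chk.py s13;cat > chkw.py <<'E'
from geo import *
import sys
s,p,d=snap("wrist",sys.argv[1]);W=cloud("wrist",d,s);print(s['width'],s['position'])
S=np.stack([(W-mS)@nS,(W-mS)@yS,(W-mS)@zS+.0705],-1)
q=p.astype(int);gray=(q.max(2)-q.min(2)<20)&(q.max(2)>100)&(d>0)
k=gray&(np.abs(S[...,0]-.005)<.009)&(S[...,2]>.155)&(S[...,2]<.21)&(np.abs(S[...,1])<.1)
Q=S[k];print("tab top",len(Q),np.percentile(Q,[1,5,50,95,99],axis=0).round(4))
for a,b in[(-.07,-.045),(-.045,-.02),(-.02,.01),(.01,.04)]:
    z=Q[(Q[:,1]>a)&(Q[:,1]<b)];print(a,b,len(z),np.median(z,axis=0).round(4) if len(z) else "")
b=(q[...,1]>q[...,2]+5)&(q[...,1]>q[...,0]+15)&(d>0)&(np.abs(S[...,0])<.01)&(S[...,2]>.1)&(S[...,2]<.17)
if b.sum():print("book top",b.sum(),np.percentile(S[b],[1,50,99],axis=0).round(4))
tips=R.from_euler('xyz',s['eef_rot'],degrees=True).as_matrix()[:,0]*.008+s['position']-mS
print("tip in stand",(tips@nS).round(4),(tips@yS).round(4),(tips@zS+.0705).round(4))
E
python3 chkw.py w13
```

```text
total mm 5.4 deg 0.27
-5.3 -1.1 0.6 0.1 0.0 0.2
F [-1.1  1.1 -0.5]
screen: off [ 0.009  -0.0136  0.0581] n [ 1.     -0.0014 -0.001 ] sd 0.0017 1477
tab y [-0.0731  0.0712] mid -0.001
0.0001184280996836784 [ 0.55954342 -0.20292641  0.24656974]
tab top 1544 [[ 0.0002 -0.0723  0.1884]
 [ 0.0006 -0.0701  0.1891]
 [ 0.0044 -0.0434  0.1905]
 [ 0.0079 -0.0146  0.1917]
 [ 0.0084 -0.0118  0.1921]]
-0.07 -0.045 653 [ 0.0045 -0.0576  0.1903]
-0.045 -0.02 612 [ 0.0043 -0.0328  0.1907]
-0.02 0.01 196 [ 0.0042 -0.0155  0.1911]
0.01 0.04 0 
book top 180 [[-0.01   -0.0734  0.1268]
 [-0.0023 -0.0664  0.151 ]
 [ 0.0003  0.0032  0.1523]]
tip in stand 0.0084 -0.0141 0.2217
```

View pics/w13.png

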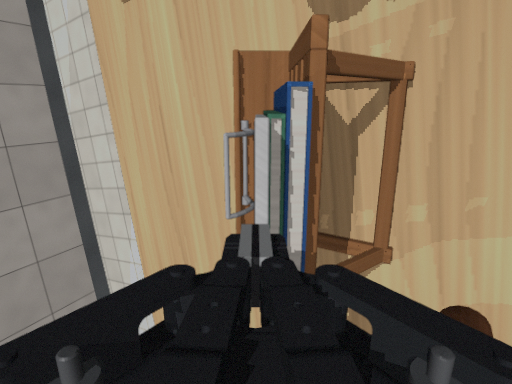

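Emit:
{"method": "arm_command", "body": {"commands": "2 0.7 0 0 0 0; 5 0.7 0 0 0 0; 6 0.6 0 0 0 0; 5 0 0 0 0 0; 4 0 0 0 0 0; 2 0 0 0 0 0; 0 0 0 0 0 0; 0 0 0 0 0 0"}}

```text
clock: 15.3
position: [0.5706, -0.2046, 0.2217]
eef_rot: [-90.1, 59.8, -8.6]
force: [0.3, 0.4, -0.4]
width: 0.0002
```

```bash
python3 chkw.py w14; python3 -c "
from geo import *
print(env.sense()['force'])"
```

```text
0.00016648581242355515 [ 0.570603   -0.20458729  0.22169673]
tab top 1938 [[ 0.0004 -0.0725  0.1822]
 [ 0.0007 -0.0707  0.189 ]
 [ 0.0045 -0.0469  0.1905]
 [ 0.0079  0.0322  0.1922]
 [ 0.0083  0.0377  0.1931]]
-0.07 -0.045 904 [ 0.0045 -0.058   0.1902]
-0.045 -0.02 735 [ 0.004  -0.0332  0.1907]
-0.02 0.01 0 
0.01 0.04 170 [0.0048 0.0331 0.1921]
book top 350 [[-0.0099 -0.0734  0.1004]
 [-0.0022 -0.0613  0.151 ]
 [ 0.0002 -0.0086  0.1526]]
tip in stand 0.0056 -0.014 0.1946
[0.06926147 0.21889562 0.12775075]
```

Emit:
{"method": "arm_command", "body": {"commands": "2 0 0 0 0 0; 2 0 0 0 0 0; 2 0 0 0 0 0; 2 0 0 0 0 0; 2 0 0 0 0 0; 2 0 0 0 0 0; 0 0 0 0 0 0"}}

```text
clock: 16.05
position: [0.577, -0.206, 0.2131]
eef_rot: [-90.1, 59.7, -8.7]
force: [-0.7, 0.2, 0.4]
width: -0.0
```

```bash
python3 chkw.py w15
```

```text
-2.4710639265854904e-05 [ 0.57704257 -0.20604218  0.21311911]
tab top 1954 [[ 0.0004 -0.073   0.1793]
 [ 0.0007 -0.0709  0.1801]
 [ 0.0046 -0.048   0.1816]
 [ 0.0079  0.0287  0.1833]
 [ 0.0083  0.0352  0.1844]]
-0.07 -0.045 944 [ 0.0045 -0.058   0.1813]
-0.045 -0.02 734 [ 0.0044 -0.0341  0.1819]
-0.02 0.01 0 
0.01 0.04 142 [0.0057 0.0311 0.1833]
book top 382 [[-1.000e-02 -7.350e-02  1.204e-01]
 [-2.300e-03 -5.810e-02  1.511e-01]
 [ 1.000e-04 -9.100e-03  1.527e-01]]
tip in stand 0.0071 -0.0145 0.1839
```

Emit:
{"method": "arm_command", "body": {"commands": "2 0.3 0.5 0 0 0; 2 0.3 0.5 0 0 0; 2 0.3 0.5 0 0 0; 2 0.3 0.5 0 0 0; 2 0 0.5 0 0 0; 2 0 0.5 0 0 0; 1 0 0 0 0 0; 0 0 0 0 0 0"}}

```text
clock: 16.9
position: [0.584, -0.2039, 0.2017]
eef_rot: [-90.2, 59.6, -8.7]
force: [-0.8, -1.0, 2.4]
width: 0.0002
```

```bash
python3 chkw.py w16
```

```text
0.00018739983858072153 [ 0.58398725 -0.20389313  0.20165575]
tab top 2033 [[ 0.0003 -0.0699  0.1675]
 [ 0.0007 -0.0678  0.1681]
 [ 0.0045 -0.044   0.1692]
 [ 0.0083  0.0323  0.1706]
 [ 0.0087  0.0389  0.2072]]
-0.07 -0.045 972 [ 0.0043 -0.0578  0.1692]
-0.045 -0.02 895 [ 0.0044 -0.032   0.1693]
-0.02 0.01 9 [ 0.0042 -0.0199  0.2066]
0.01 0.04 136 [0.0057 0.0343 0.1692]
book top 590 [[-0.01   -0.0735  0.1069]
 [-0.002  -0.0535  0.1511]
 [ 0.0002 -0.0081  0.1525]]
tip in stand 0.007 -0.0114 0.1707
```

Emit:
{"method": "arm_command", "body": {"commands": "1.5 0 0 0 0 0; 1.5 0 0 0 0 0; 1 0 0 0 0 0; 1 0 0 0 0 0; 0 0 0 0 0 0"}}

```text
clock: 17.45
position: [0.5865, -0.2044, 0.1972]
eef_rot: [-90.2, 59.6, -8.7]
force: [-2.0, 0.7, 3.1]
width: -0.0001
```

```bash
python3 chkw.py w17
```

```text
-0.00010977682539476678 [ 0.58654517 -0.20438882  0.19722782]
tab top 2021 [[ 0.0003 -0.07    0.162 ]
 [ 0.0007 -0.0679  0.1629]
 [ 0.0045 -0.0442  0.1641]
 [ 0.0079  0.0318  0.1654]
 [ 0.0083  0.0388  0.2022]]
-0.07 -0.045 964 [ 0.0045 -0.0578  0.1641]
-0.045 -0.02 884 [ 0.0042 -0.0321  0.1641]
-0.02 0.01 10 [ 0.0046 -0.0196  0.2019]
0.01 0.04 130 [0.0057 0.0344 0.1641]
book top 640 [[-0.0099 -0.0734  0.1304]
 [-0.0019 -0.0522  0.1511]
 [ 0.0002 -0.0096  0.1526]]
tip in stand 0.0071 -0.0115 0.1655
```

Emit:
{"method": "arm_command", "body": {"commands": "1.5 0 0 0 0 0; 1.5 0 0 0 0 0; 1.5 0 0 0 0 0; 0 0 0 0 0 0"}}

```text
clock: 17.9
position: [0.59, -0.2049, 0.1995]
eef_rot: [-90.2, 59.1, -8.7]
force: [0.0, -0.4, 0.3]
width: 0.0004
```

```bash
python3 chkw.py w18|grep -v book
```

```text
0.00039044542174085703 [ 0.59002388 -0.20489964  0.19948045]
tab top 1941 [[ 0.0003 -0.07    0.162 ]
 [ 0.0007 -0.0682  0.1629]
 [ 0.0044 -0.0448  0.1641]
 [ 0.0082 -0.0207  0.1655]
 [ 0.0123 -0.0171  0.2024]]
-0.07 -0.045 938 [ 0.0043 -0.0574  0.164 ]
-0.045 -0.02 901 [ 0.0047 -0.0318  0.1642]
-0.02 0.01 75 [ 0.0022 -0.0182  0.1642]
0.01 0.04 0 
 [-0.002  -0.0538  0.1511]
 [ 0.0002 -0.0084  0.1526]]
tip in stand 0.0113 -0.0114 0.1657
```

Emit:
{"method": "arm_command", "body": {"commands": "-4 0 0 0 0 0; -8 0 0 0 0 0; -10 0 0 0 0 0; -10 0 0 0 0 0; -10 0 0 0 0 0; -6 0 0 0 0 0; 0 0 0 0 0 0"}}

```text
clock: 18.65
position: [0.5634, -0.2005, 0.2429]
eef_rot: [-90.1, 59.2, -8.6]
force: [-0.8, -0.0, -0.9]
width: -0.0002
```

```bash
python3 chkw.py w19; python3 chk.py s19
```

```text
-0.00024666081425596317 [ 0.56335802 -0.20046101  0.24293827]
tab top 1425 [[ 0.0003 -0.0696  0.1621]
 [ 0.0006 -0.0672  0.1629]
 [ 0.0044 -0.0368  0.1641]
 [ 0.0083 -0.0032  0.1652]
 [ 0.0084 -0.      0.1656]]
-0.07 -0.045 539 [ 0.0046 -0.0575  0.1641]
-0.045 -0.02 490 [ 0.0045 -0.0326  0.1641]
-0.02 0.01 386 [ 0.0043 -0.0097  0.1641]
0.01 0.04 0 
book top 441 [[-0.01   -0.0734  0.1327]
 [-0.0018 -0.0468  0.1512]
 [ 0.0003  0.0119  0.1527]]
tip in stand 0.0096 -0.0111 0.2169
total mm 10.9 deg 0.8
-10.6 -0.4 -2.4 0.1 0.0 0.8
F [-0.6  0.4  0.1]
screen: off [ 0.009  -0.0135  0.048 ] n [ 1.0e+00 -2.6e-03 -6.0e-04] sd 0.0017 1195
tab y [-0.0723  0.0678] mid -0.0023
```

View pics/s19c.png

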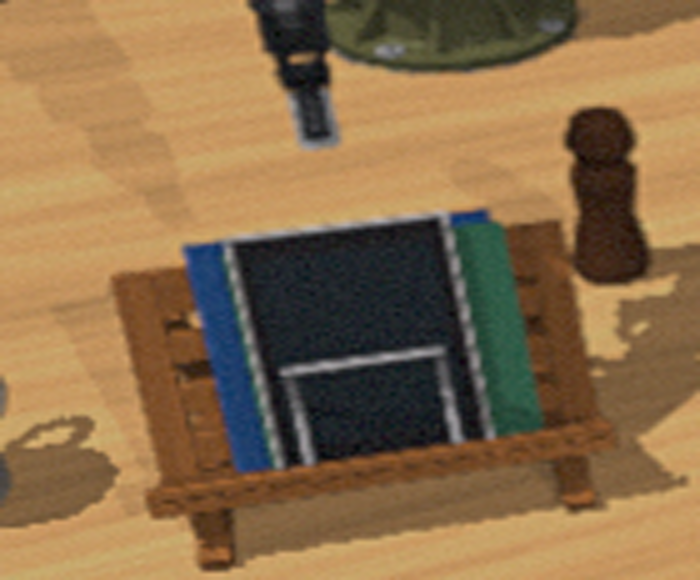

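View pics/w19.png

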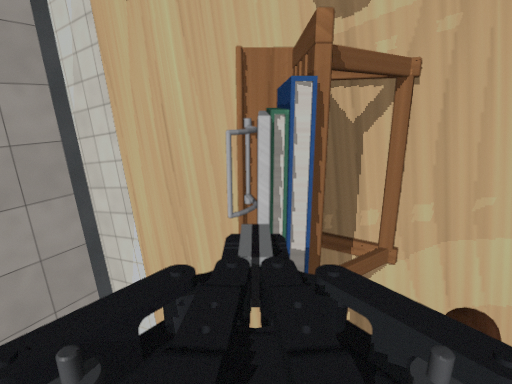

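Emit:
{"method": "arm_command", "body": {"commands": "-8 0 0 0 0 0; -15 0 0 0 0 0; -20 0 0 0 0 0; -15 0 0 0 0 0; -8 0 0 0 0 0; 0 0 0 0 0 0; 0 0 0 0 0 0; 0 0 0 0 0 0"}}

```text
clock: 19.55
position: [0.5279, -0.195, 0.2971]
eef_rot: [-90.2, 59.7, -8.7]
force: [0.1, 0.8, -0.3]
width: -0.0003
```

```bash
python3 chk.py s20
python3 - <<'E'
from geo import *
s,p,d=load("s20");a=cv2.imread("pics/scene0.png").astype(int);b=cv2.imread("pics/s20.png").astype(int)
D=np.abs(a-b).max(2)
for n,(x0,y0,x1,y1) in dict(mug=(65,195,108,245),mill=(215,133,240,185),jar=(352,122,382,162),book_edge=(140,160,150,230)).items(): print(n,np.percentile(D[y0:y1,x0:x1],[50,95,99]))
S0=cloud("scene",np.load("scene0.npy"));S1=cloud("scene",d)
q=p.astype(int);bx=np.zeros(d.shape,bool);bx[150:250,120:235]=1
mk=bx&(q[...,1]>q[...,2]+5)&(q[...,1]>q[...,0]+20);v,u=np.nonzero(mk);o,r=rays("scene",np.c_[u,v]);t=((mS-o)@nS)/(r@nS);X=o+r*t[:,None];c=np.c_[(X-mS)@yS,(X-mS)@zS]
print("green y",np.percentile(c[:,0],[0,.5,99.5,100]).round(4),"z",np.percentile(c[:,1],[0,99.5,100]).round(4))
s2,p2,d2=snap("top","t20")
E
```

```text
total mm 54.9 deg 0.36
54.7 -3.7 -2.5 0.1 -0.0 0.3
F [ 0.1  0.8 -0.3]
screen: off [ 0.009  -0.0134  0.048 ] n [ 1.     -0.0015  0.0027] sd 0.0017 1203
tab y [-0.0723  0.069 ] mid -0.0017
mug [ 5. 10. 12.]
mill [ 7.   26.   58.02]
jar [ 5. 10. 12.]
book_edge [ 6.   14.   22.02]
green y [-0.0748 -0.0746  0.0741  0.0749] z [-0.0646  0.0811  0.082 ]
```

View pics/s20.png

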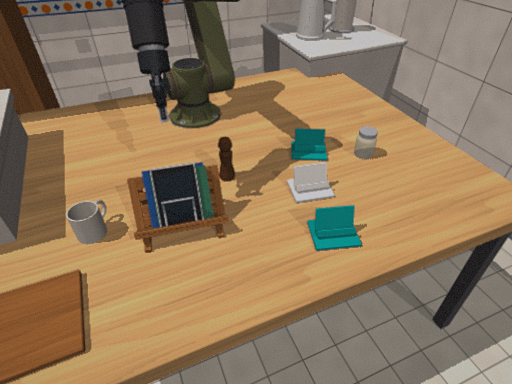

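Run:
```python
from geo import *
s,p,d=load("s20");q=p.astype(int)
v,u=np.nonzero((q.max(2)<60));k=(v>160)&(v<232)&(u>145)&(u<215);u,v=u[k],v[k]
o,r=rays("scene",np.c_[u,v]);m=mS+.0085*nS;t=((m-o)@nS)/(r@nS);X=o+r*t[:,None];c=np.c_[(X-mS)@yS,(X-mS)@zS]
for a,b in[(-.05,-.02),(.02,.05),(.05,.09)]:
    z=c[(c[:,1]>a)&(c[:,1]<b)];e=np.percentile(z[:,0],[1,99]);print(a,e.round(4),e.mean().round(4))
env.hand_in();print(env.sense()['clock'])
```

```text
-0.05 [-0.066   0.0401] -0.013
0.02 [-0.0658  0.0401] -0.0128
0.05 [-0.0658  0.0399] -0.013
the job is handed in; nothing more can be done
the job is handed in; nothing more can be done
```

I took the tablet out of the white cradle and slid its lower end behind the page arm, about 25 mm above the ledge. I let go there, pressed it home from above with the closed fingers, backed away and handed it in. The clock was at about 20 s.

What the last checks showed:
- **Seating:** the tablet's top edge is level. It measured 164.1 mm up the slope against 165 mm expected, and 11.4–12.9 mm above the front book depending on the estimate, where 13 mm was given. Further pressing moved it no lower.
- **Flatness:** the screen measured about 9 mm in front of the book cover, parallel to it within about 0.2°. The tablet's thickness alone accounts for 8.5 mm.
- **Centring:** the scene camera puts the tablet within 0.5 mm of the stand's middle, while the wrist camera put it about 2.4 mm to the +y side. I did not reconcile the two and left it.
- **Other things:** the books measured where they were, within about 1 mm. The mug and jar look unchanged. Some pixels around the mill changed, which I took to be a shadow, and the mill itself looks in place.

During the last press the fingertips slid about 4 mm towards the tablet's front edge. The force read near zero afterwards and the tablet did not move. I only have forces from the end of each move, at most about 5 N, and no reading of the peak in between.

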